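Set the iris of the microscope light base

TASK

Gently push the upright knob of the iris lever round its arc with your fingers, without gripping it, until the lever points at the middle of the broad round stud on the scale (not the narrow one). Then press the lamp button on the light base right down and let it come up again. Leave the glass dish and everything else standing about where it is: lift nothing and move nothing.

Things in the scene. Friction and masses are not known exactly. Their poses are not given: they have to be found in the camera images.
- light_base: fixed white illuminator box, 250 mm (its x, -150 to +100) by 300 mm (its y, -150 to +150), flat top 60 mm above the table. Origin: on the table, below the axis of the iris ring; z up, its -x edge is the front, roughly towards the robot. An open aluminium pillar socket 42 mm across, top 85 mm above the table, stands on it in the back right corner at x +70, y -115 mm.
- iris (a joint): rotation of the iris ring with its lever, rad, range -0.98 to 0.98; 0 = the lever points along the light base's -x; grows counter-clockwise seen from above. Friction (about 1.3 N at the knob) keeps it where it is left, no spring.
- iris_axis (a point): centre of the iris ring, on its axis, 60 mm above the table; turns with the ring: its -x axis points along the lever, z up. The dark ring, 126 mm across, surrounds a fixed white opal disc (92 mm across, top 84 mm above the table); in front of it on the box lies a dark scale band with white ticks, an arc of mean radius 129 mm about the axis
- knob (a point): centre of the top of the lever's aluminium knob, 125 mm above the table: an upright round post 14 mm across, rising 47 mm above the flat lever arm (arm top 77 mm above the table, 14 mm wide), 95 mm from the ring axis. Pushing it sideways turns the ring.
- pointer (a point): tip of the 4 mm wide pointer at the outer end of the lever, 114 mm from the ring axis, 73 mm above the table
- broad_stud: the target mark: fixed round steel stud 22 mm across and 7 mm high, on the scale band 121 to 138 mm from the ring axis, at one end of the scale or the other (about 0.55 to 0.75 rad either side of the middle). Origin: centre of its underside, 61 mm above the table. The pointer tip passes just short of the stud and 1 mm above its top.
- narrow_stud: the other mark, not the target: fixed round steel stud 8 mm across, 7 mm high, towards the other end of the scale. Origin: centre of its underside
- lamp (a joint): travel of the lamp push button, m: 0 = up, 0.006 = fully down (takes about 4 N); springs back up
- lamp_top (a point): centre of the top of the round grey lamp button (26 mm across), 82 mm above the table when up, standing 10 mm proud of its black housing (42 mm across) on the top of the light base, left of the iris ring (at y +118 mm in its frame); press it straight down
- dish: loose shallow glass dish 60 mm across, 14 mm high, standing on the opal disc; origin: centre of its underside. Not to be moved
- objective: loose brass objective lens 24 mm across, 40 mm high, standing on the light base's top to the right of the iris ring. Not to be moved; origin: centre of its underside
- slide_box: loose grey slide box 85 x 55 x 32 mm on the table left of the light base. Not to be moved
- pencil: loose square wooden pencil 160 mm long, 8 mm thick, on the table in front of the light base. Not to be moved
- eraser: loose dark eraser 45 x 20 x 12 mm on the table right of the light base. Not to be moved
- dropper: loose amber dropper bottle 28 mm across, 65 mm high, on the table left of the light base. Not to be moved
- pot: loose white ceramic pot 72 mm across, 95 mm high, on the table right of the light base. Not to be moved

How it is judged:
On the way, in this order (a step that is already met when the one before it is completed fails the run):
1. the iris lever has been pushed round to point at the broad stud (y of broad_stud in the frame of iris_axis between -0.004 and 0.004 m and x of broad_stud in the frame of iris_axis below -0.08 m and velocity of joint iris between -0.05 and 0.05 rad/s), for 0.3 s.
2. the lamp button is pressed right down (value of joint lamp above 0.0048 m), for 0.05 s.
At the end, for the whole second after the job is handed in: The line from the ring axis along the lever passes within 4 mm of the broad stud's centre and the ring is at rest; the lamp button, pressed at least 4.8 mm down after that, is up again; the dish and the other loose things are within 10 mm of where they stood (y of broad_stud in the frame of iris_axis between -0.004 and 0.004 m and x of broad_stud in the frame of iris_axis below -0.08 m and velocity of joint iris between -0.02 and 0.02 rad/s and value of joint lamp below 0.0015 m and distance of each of dish, objective, slide_box, pencil, eraser, dropper, pot from where it was at the start of the episode below 0.01 m); the robot touches nothing.
It fails at once if a loose bystander is lifted, carried or shoved (moved by more than 10 mm) (distance of any of dish, objective, slide_box, pencil, eraser, dropper, pot from where it was at the start of the episode above 0.01 m).
It fails at once if the lever is gripped or forced (more than 18 N between fingers and iris) (contact force between the fingers and iris above 18 N).
It also fails if it takes over 50 s, if anything falls off the work surface, if the arm or the gripper's body presses on something with over 40 N, if the wrist force passes 120 N, or if a joint passes its speed limit or range.

ROBOT

A 6-joint arm with a two-finger parallel gripper is mounted at the origin on the work surface. World frame = base frame: x ahead of the robot, y to its left, z up, the work surface at z = 0. Lengths are in m, angles in rad, forces in N, time in s.
With the tool pointing down it reaches from about 0.25 to 0.775 m from the base axis. Payload 4 kg.
Tool frame: the origin (TCP) lies on the centre line of the jaws, within the pads' length; the fingertips stand bot.tip_extent ahead of it and the grasp point (between the pads) lies 8 mm behind it (bot.tip_extent is the distance from the TCP to the fingertips, in m); y points along the fingers, z is the direction in which the jaws open and shut, and the axes are right-handed (so a half turn about y gives the same grasp; the last joint's range is limited). The gripper opens to 94 mm and grips with 3 to 60 N. Pads are 16 mm wide; open, the fingers measure 119 mm over their backs; the gripper's body (75 mm by 177 mm) begins 78 mm behind the grasp point.
Start: joints at [1.197, 0.087, 1.371, -0, 1.684, -0.103], TCP at [0.147, 0.53, 0.217] pointing down, gripper open.
Joint ranges: [-3.1, 3.1], [-0.76, 2.03], [0.27, 2.55], [-1.08, 4.22], [0.17, 2.65], [-2.57, 2.57]. Speed limits (rad/s): [2.79, 2.79, 3.14, 3.14, 3.14, 3.14].

INTERFACE

Orientations are given as a unit quaternion [x, y, z, w].
In Python, from workcell import bot gives the robot as it stands.
- The arm moves only by the shell command python3 -m creep 'ROWS' [OPENING]. ROWS is JSON, a list of rows, each an object with "xyz": the shift along the tool's x, y, z in cm, a list of three; "delta_rot": the turn, a rotation vector about the tool's x, y, z in degrees, a list of three. In form: [{"xyz": [dx, dy, dz], "delta_rot": [ax, ay, az]}, ...]. A call has 1 to 5 rows; each row shifts and turns the pose as measured when the row begins, along the tool's axes as they then stand; what a row does not reach is not made up. A row lasts 1/12 s, in which the tool goes at most 41.7 mm and 7.16 degrees, less where a joint would pass 70% of its speed; a pose out of reach is approached as far as the arm can. A call with a gripper value outside its range is refused whole. OPENING is the opening in per cent of the stroke, from 0 (shut) to 100 (fully open), set as the call begins (- or left out, the last holds). The fingers move at their own pace and stop on an object; the grip force is fixed at half the most. Time passes only in rows, so rows that do not move let the fingers close. It gives the time, the measured TCP pose, the force and the opening at its end, in the units of the state.
- bot.get_state(): the state, without advancing time (a new reading comes with each control period).
- bot.camera(name): name is "scene" or "top" or "wrist"; returns (picture, depth): 480x640x3 uint8, red, green, blue; 480x640 float32, m along the optical axis (not along the pixel's ray), 0 where there is no reading.
- bot.camera_model(name): a dict with "mtx" (3x3 intrinsics, pixels), "rvec" (rotation vector, rad) and "tvec" (3), from world to camera coordinates, as OpenCV has them. Camera axes: x right, y down, z forward; pixel columns grow to the right and rows downward; lengths in m; the calibration is good to about 2 mm. A picture is of the moment at which its call begins: read the wrist's pose just before it. camera_model takes no time and is no camera call; for the wrist camera it gives the pose at the moment of the call.
- bot.close_job(): hands the job in, once; it reports no verdict.
The state is a dict: "time": time; "q": joint angles; "joint_velocities": joint speeds; "joint_torque": joint torques, N m; "ee_pos": TCP position; "tool_rot": TCP orientation; "force": force on the tool from outside, world axes, zero at the start; "torque": the same for the moment, N m; "grip_width": finger opening in m.
Only numpy, scipy, OpenCV 4.12 (cv2) and the standard library are available. Lean on these libraries where they do the work, as an engineer would, in place of code of your own. Each camera call takes 0.05 s, during which the arm holds its last target.

## Working session

There is one attempt and no reset: what is moved stays moved. The work goes in short steps, Python scripts to look and compute and a shell command to move; the robot and the scene stay as the last step left them, time stands still between calls to the robot, and variables do not carry over. Pictures are saved under pics/ and viewed, and the job is handed in when it is done.

```bash
mkdir -p pics; ls
python3 - <<'E'
from workcell import bot
import cv2
print(bot.get_state()); print(bot.tip_extent)
for n in ("scene","top"):
    p,d=bot.camera(n); cv2.imwrite(f"pics/{n}0.png",p[:,:,::-1]); m=bot.camera_model(n); print(n,m)
    import numpy as np; np.savez(f"{n}0.npz",p=p,d=d,**{k:np.array(v) for k,v in m.items()})
E
```

```text
pics
{'time': 0.0, 'q': array([ 1.19693348e+00,  8.79611849e-02,  1.37224650e+00, -2.89617090e-05,
        1.68361039e+00, -1.03116773e-01]), 'joint_velocities': array([ 0.00158645,  0.00080935, -0.00068209,  0.00016952,  0.00251482,
       -0.00053218]), 'joint_torque': array([-4.56244015e-04, -3.40171802e+01, -3.02431548e+01,  7.15983007e-02,
        3.27692041e-02, -1.89329717e-04]), 'ee_pos': array([0.14692601, 0.52946222, 0.21530472]), 'tool_rot': array([ 0.70140385, -0.09560815,  0.09525618, -0.69986997]), 'force': array([ 0.26352704,  0.1847643 , -0.00441488]), 'torque': array([-0.0150831 , -0.01262169,  0.00888521]), 'grip_width': 0.09396389118630645}
0.011
scene {'mtx': array([[439.02299714,   0.        , 313.89939616],
       [  0.        , 439.02299714, 238.51378337],
       [  0.        ,   0.        ,   1.        ]]), 'rvec': array([ 2.13253063,  1.42432864, -0.46114063]), 'tvec': array([-0.25425846, -0.37838779,  1.16071103])}
top {'mtx': array([[571.428104  ,   0.        , 314.8713405 ],
       [  0.        , 571.428104  , 234.94225288],
       [  0.        ,   0.        ,   1.        ]]), 'rvec': array([ 2.05863064, -2.15250787,  0.23124974]), 'tvec': array([0.0547556 , 0.61503311, 0.93714198])}
```

View pics/top0.png

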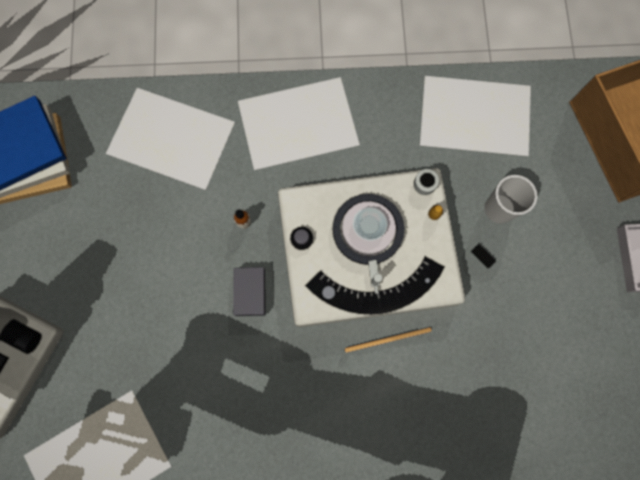

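View pics/scene0.png

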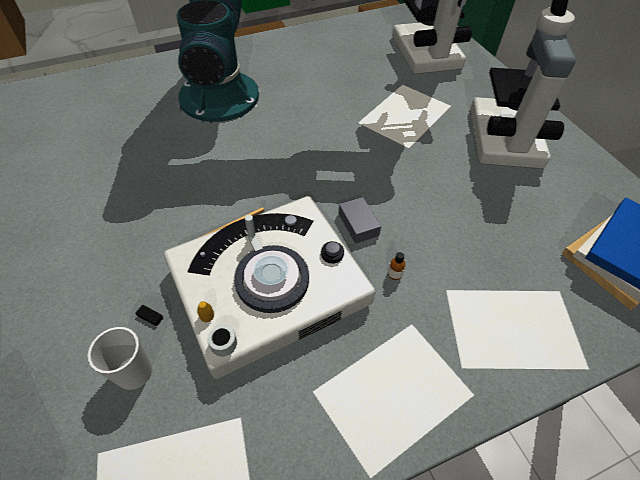

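The broad stud is at about (328,293) in the top view and the narrow one at (428,281). The lever knob is near (378,275) and the lamp button at (302,237).

```bash
cat > h.py <<'E'
import numpy as np, cv2
def ray(m,u,v):
    R=cv2.Rodrigues(np.array(m['rvec'],float))[0]; t=np.array(m['tvec'],float)
    d=R.T@np.linalg.inv(m['mtx'])@np.array([u,v,1.]); c=-R.T@t
    return c,d
def onplane(m,u,v,z):
    c,d=ray(m,u,v); return c+d*(z-c[2])/d[2]
def proj(m,P):
    return cv2.projectPoints(np.array(P,float).reshape(-1,3),np.array(m['rvec'],float),np.array(m['tvec'],float),np.array(m['mtx'],float),None)[0].reshape(-1,2)
E
python3 - <<'E'
import numpy as np,cv2
from h import *
for n,(x0,y0,x1,y1) in dict(top=(270,160,480,335),scene=(160,190,380,380)).items():
    m=np.load(n+'0.npz'); print(n,ray(m,320,240)[0])
    c=m['p'][y0:y1,x0:x1,::-1]; cv2.imwrite(f'pics/{n}_c.png',cv2.resize(c,None,fx=3.6 if n=='top' else 3.1,fy=3.6 if n=='top' else 3.1,interpolation=cv2.INTER_CUBIC))
E
```

```text
top [0.39915189 0.03238952 1.0483929 ]
scene [ 1.01550952 -0.15682477  0.70655586]
```

View pics/top_c.png

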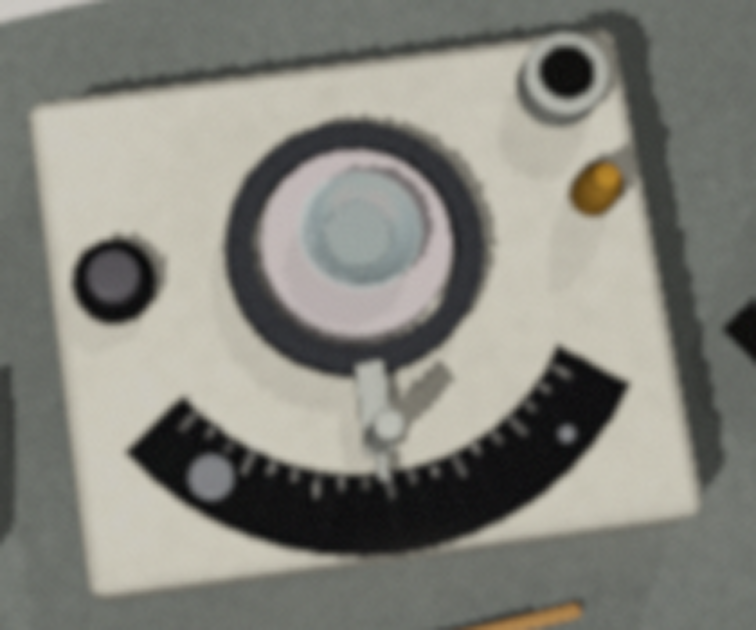

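View pics/scene_c.png

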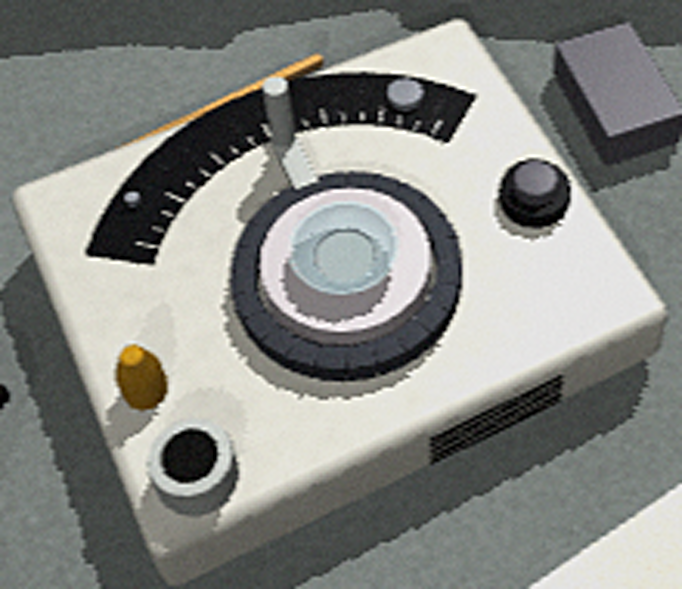

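Run:
```python
import numpy as np,cv2
from h import *
m=np.load('top0.npz'); p=m['p'].astype(int); 
x0,y0=270,160
roi=np.zeros(p.shape[:2],bool); roi[160:335,270:480]=1
g=p.sum(2)/3; R,G,B=p[...,0],p[...,1],p[...,2]
def lab(mask,minA=15):
    n,l,s,c=cv2.connectedComponentsWithStats((mask&roi).astype(np.uint8),connectivity=4)
    return l,[(i,s[i],c[i]) for i in range(1,n) if s[i][4]>=minA]
# colours at points
for nm,(u,v) in dict(opal=(350,215),stud=(328,293),nstud=(428,281),but=(301,236),hous=(308,243),knob=(378,278),box=(300,210),ring=(338,230),scale=(370,303)).items(): print(nm,p[v,u])
dark=(g<75)
l,cs=lab(dark,30)
for i,s,c in cs:
    print('dark',s,c)
```

```text
opal [193 183 182]
stud [129 129 133]
nstud [108 108 112]
but [89 86 90]
hous [17 14 15]
knob [186 188 180]
box [202 199 186]
ring [51 52 54]
scale [19 18 18]
dark [418 163  53 131 985] [454.3857868  224.27614213]
dark [379 168  39   6  55] [398.49090909 170.83636364]
dark [420 173  15  14 156] [427.  179.5]
dark [296 174  81  11 113] [335.38053097 179.03539823]
dark [ 333  194   71   70 1453] [367.85271851 229.34549209]
dark [429 206   9  13  45] [432.13333333 212.73333333]
dark [291 227  23  22 276] [301.98550725 237.99275362]
dark [471 243   9  18  98] [476.18367347 251.09183673]
dark [ 306  257  138   58 2902] [378.86388697 291.60785665]
dark [270 262   4  47 168] [271.3452381  284.70833333]
```

```bash
cat > meas.py <<'E'
import numpy as np,cv2
from h import *
from scipy.optimize import least_squares
def circ(P):
    f=lambda q:np.hypot(P[:,0]-q[0],P[:,1]-q[1])-q[2]
    return least_squares(f,[*P.mean(0),.06],loss='soft_l1',f_scale=.001).x
m=np.load('top0.npz'); p=m['p'].astype(int); g=p.sum(2)/3
roi=np.zeros(g.shape,bool); roi[160:335,270:480]=1
def comp(mask,u,v):
    n,l=cv2.connectedComponents((mask&roi).astype(np.uint8),connectivity=4); return (l==l[v,u]).astype(np.uint8)
def w(c,z): return np.array([onplane(m,u,v,z)[:2] for u,v in c.reshape(-1,2)])
ring=comp(g<110,338,230)
cs,h=cv2.findContours(ring,cv2.RETR_CCOMP,cv2.CHAIN_APPROX_NONE)
for c,hh in zip(cs,h[0]):
    if len(c)>60: print('ring', 'hole' if hh[3]>=0 else 'outer',len(c),'z84',circ(w(c,.084)),'z75',circ(w(c,.075)))
def cen(mask,z,nm):
    mm=cv2.moments(mask,True); u,v=mm['m10']/mm['m00'],mm['m01']/mm['m00']; P=onplane(m,u,v,z); H=w(cv2.findContours(mask,0,1)[0][0],z)
    A=mm['m00']/ (571.4/(1.0484-z))**2; print(nm,(u,v),P[:2],'dia',2*np.sqrt(A/np.pi)); return P
cen(comp(g>75,328,293),.068,'broad')
cen(comp(g>65,428,281),.068,'narrow')
cen(comp(g<110,308,243)|0,.072,'hous+but')
b=np.zeros(g.shape,bool); b[228:248,292:312]=1
cen(comp((g>55)&b&(g<130),301,236),.082,'button')
sc=comp(g<110,370,303); c=max(cv2.findContours(sc,0,cv2.CHAIN_APPROX_NONE)[0],key=len); W=w(c,.061)
# outer arc: pts far from approx centre
c0=onplane(m,368,229,.075)[:2]; r=np.hypot(*(W-c0).T); print(np.percentile(r,[5,50,95]))
print('outer arc',circ(W[r>.138]), (r>.138).sum())
box=comp(g>150,300,210)
boxf=cv2.morphologyEx(box,cv2.MORPH_CLOSE,np.ones((3,3)))
hull=cv2.convexHull(max(cv2.findContours(boxf,0,1)[0],key=len))
q=cv2.approxPolyDP(hull,6,True); print('box',q.reshape(-1,2).tolist()); print(w(q,.06))
print('rect',cv2.minAreaRect(w(hull,.06).astype(np.float32)))
E
python3 meas.py
```

```text
ring outer 208 z84 [ 0.62153455 -0.06610622  0.06251418] z75 [ 0.62360943 -0.06702585  0.06309785]
ring hole 156 z84 [ 0.62281181 -0.06613184  0.04772748] z75 [ 0.62489953 -0.06705075  0.04817253]
broad (328.203125, 292.1328125) [0.51512222 0.00883748] dia 0.021903983854704354
narrow (427.0, 280.0) [ 0.52847352 -0.16249775] dia 0.0088721274765282
hous+but (301.85494505494506, 237.5032967032967) [0.61232131 0.05025809] dia 0.04112901345081003
button (300.87421383647796, 236.38364779874215) [0.61219712 0.05169416] dia 0.024064137847693408
[0.10796293 0.14553152 0.15869087]
outer arc [ 0.61324418 -0.06689348  0.14005416] 199
box [[434, 172], [463, 300], [297, 324], [279, 191]]
[[ 0.72566667 -0.19382918]
 [ 0.49209943 -0.22310309]
 [ 0.46382203  0.06471799]
 [ 0.70254065  0.08829344]]
rect ((0.5970805287361145, -0.06719967722892761), (0.2452884316444397, 0.2935751974582672), 5.275286674499512)
```

```bash
cat > knob.py <<'E'
import numpy as np,cv2,sys
from h import *
from scipy.spatial.transform import Rotation as Ro
from workcell import bot
s=bot.get_state(); Rm=Ro.from_quat(s['tool_rot']).as_matrix(); print(s['time'],s['ee_pos'],s['force'],s['grip_width']);print(Rm.round(3))
E
python3 knob.py
python3 - <<'E'
from h import *
m=np.load('scene0.npz');t=np.load('top0.npz')
# scene knob top ellipse centre from crop (276,85)/3.1+(160,190); top (390,424)/3.6+(270,160)
us=(160+275/3.1,190+86/3.1); ut=(270+390/3.6,160+424/3.6)
print('scene knob z125',onplane(m,*us,.125),'top',onplane(t,*ut,.125))
c1,d1=ray(m,*us);c2,d2=ray(t,*ut)
A=np.c_[d1,-d2];x=np.linalg.lstsq(A,c2-c1,rcond=None)[0];print('tri',c1+d1*x[0],c2+d2*x[1])
print('scene axis ring ctr (opal)',onplane(m,160+346/3.1,190+264/3.1,.084))
print('scene broad',onplane(m,160+405/3.1,190+93/3.1,.068),'button',onplane(m,160+537/3.1,190+183/3.1,.082))
E
```

```text
0.1 [0.14697615 0.52951289 0.21541981] [ 0.27730793 -0.09606075 -0.0469517 ] 0.0942062133953637
[[ 0.964 -0.001  0.267]
 [-0.267 -0.002  0.964]
 [-0.    -1.    -0.002]]
scene knob z125 [ 0.5343179  -0.07013237  0.125     ] top [ 0.52812238 -0.07243371  0.125     ]
tri [ 0.52984114 -0.06932583  0.1195895 ] [ 0.5288391  -0.07301624  0.11986848]
scene axis ring ctr (opal) [ 0.63290344 -0.06637313  0.084     ]
scene broad [0.52205614 0.00924727 0.068     ] button [0.62196023 0.05104759 0.082     ]
```

Run:
```python
from h import *
def dp(n,u,v):
    m=np.load(n+'0.npz');u,v=int(round(u)),int(round(v)); z=np.median(m['d'][v-1:v+2,u-1:u+2]); R=cv2.Rodrigues(m['rvec'])[0]
    return R.T@(np.linalg.inv(m['mtx'])@[u*z,v*z,z]-m['tvec'])
for n,l in dict(top=dict(boxL=(300,210),boxR=(450,290),table=(250,340),table2=(500,300),opal=(350,215),button=(301,236),stud=(328,292)),scene=dict(box=(340,285),box2=(195,275),opal=(160+275/3.1,190+264/3.1),table=(420,240),table2=(150,220),button=(160+537/3.1,190+180/3.1))).items():
    for k,v in l.items(): print(n,k,dp(n,*v).round(4))
```

```text
top boxL [0.6649 0.0518 0.0618]
top boxR [ 0.5103 -0.2023  0.0602]
top table [0.4429 0.1524 0.0013]
top table2 [ 4.948e-01 -3.063e-01 -4.000e-04]
top opal [ 0.6457 -0.0352  0.0851]
top button [0.6125 0.0514 0.0837]
top stud [0.5154 0.0092 0.068 ]
scene box [0.681  0.0382 0.0599]
scene box2 [ 0.5671 -0.1849  0.0592]
scene opal [ 0.6178 -0.1009  0.0832]
scene table [ 6.161e-01  2.489e-01 -1.000e-04]
scene table2 [ 0.3588 -0.2416 -0.0009]
scene button [0.6195 0.0518 0.0815]
```

Run:
```python
from h import *
m=np.load('scene0.npz'); p=m['p'].astype(int); g=p.sum(2)/3
def comp(mask,u,v):
    n,l=cv2.connectedComponents(mask.astype(np.uint8),connectivity=4); return (l==l[v,u]).astype(np.uint8)
for k,(u,v) in dict(button=(333,248),hous=(333,260),stud=(290,220),ring=(240,265),scale=(230,225)).items(): print(k,p[v,u],(u,v))
ring=comp(g<90,240,280)
cs,h=cv2.findContours(ring,cv2.RETR_CCOMP,cv2.CHAIN_APPROX_NONE)
for c,hh in zip(cs,h[0]):
    if len(c)>50:
        for z in (.084,.075):
            W=np.array([onplane(m,u,v,z)[:2] for u,v in c.reshape(-1,2)]); (cx,cy),(a,b),_=cv2.fitEllipse(W.astype(np.float32)); print(hh[3],len(c),z,cx,cy,a,b)
st=comp((g>75),290,220); mm=cv2.moments(st,True); u,v=mm['m10']/mm['m00'],mm['m01']/mm['m00']; print('stud',mm['m00'],u,v,onplane(m,u,v,.067))
c=p[235:265,318:348,::-1].astype(np.uint8); c2=p[200:240,270:310,::-1].astype(np.uint8); 
cv2.imwrite('pics/s_b.png',np.hstack([cv2.resize(c,(390,390),interpolation=0),cv2.resize(c2,(390,390),interpolation=0)]))
```

```text
button [130 123 130] (333, 248)
hous [0 0 0] (333, 260)
stud [153 156 166] (290, 220)
ring [65 63 71] (240, 265)
scale [ 3 10 15] (230, 225)
-1 207 0.084 0.6365122199058533 -0.06783368438482285 0.12243010848760605 0.1292339563369751
-1 207 0.075 0.6310332417488098 -0.06654718518257141 0.12420002371072769 0.13110223412513733
0 52 0.084 0.6729645133018494 -0.08168289810419083 0.010459949262440205 0.03882437199354172
0 52 0.075 0.6680124402046204 -0.08059659600257874 0.010611194185912609 0.039385464042425156
0 166 0.084 0.6278981566429138 -0.06569096446037292 0.09380660951137543 0.0965375304222107
0 166 0.075 0.6222946643829346 -0.06437348574399948 0.09516272693872452 0.09793313592672348
stud 231409.0 309.6519711852175 245.7724850805284 [0.58988842 0.01980832 0.067     ]
```

View pics/s_b.png

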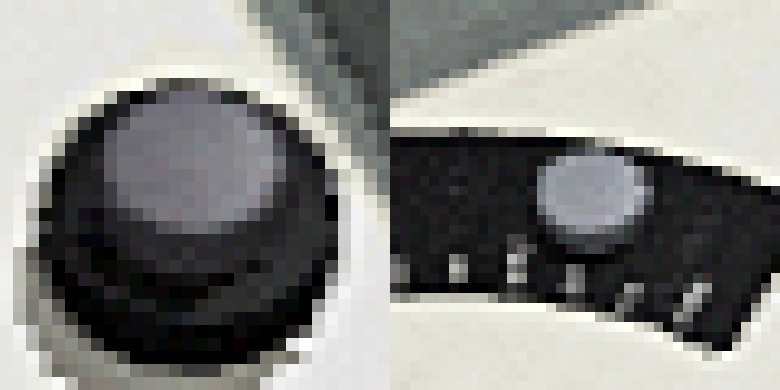

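Run:
```python
from h import *
m=np.load('scene0.npz')
print(onplane(m,332.3,246.7,.082),onplane(m,290.5,219.4,.068))
```

```text
[0.61677568 0.05160134 0.082     ] [0.52059944 0.00951238 0.068     ]
```

```bash
python3 -m creep '[{"xyz":[2.8,0,-2.8],"delta_rot":[0,0,0]},{"xyz":[2.8,0,-2.8],"delta_rot":[0,0,0]},{"xyz":[2.8,0,-2.8],"delta_rot":[0,0,0]},{"xyz":[2.8,0,-2.8],"delta_rot":[0,0,0]},{"xyz":[2.8,0,-2.8],"delta_rot":[0,0,0]}]' 0; python3 -m creep '[{"xyz":[2.8,0,-2.8],"delta_rot":[0,0,0]},{"xyz":[2.8,0,-2.8],"delta_rot":[0,0,0]},{"xyz":[2.8,0,-2.8],"delta_rot":[0,0,0]},{"xyz":[2.8,0,-2.8],"delta_rot":[0,0,0]},{"xyz":[2.8,0,-2.8],"delta_rot":[0,0,0]}]'; python3 knob.py
```

```text
time: 0.52
ee_pos: [0.2432, 0.3557, 0.2096]
tool_rot: [0.704, -0.093, 0.088, -0.698]
force: [0.5, 0.4, 0.3]
grip_width: 0.0642
time: 0.93
ee_pos: [0.344, 0.1756, 0.2081]
tool_rot: [0.705, -0.092, 0.087, -0.698]
force: [1.0, -0.2, 0.0]
grip_width: 0.0308
0.9333 [0.3440331  0.17560323 0.20812832] [ 1.01614235 -0.24941429  0.0212502 ] 0.030821405696739874
[[ 0.968 -0.008  0.25 ]
 [-0.25  -0.009  0.968]
 [-0.005 -1.    -0.011]]
```

```bash
python3 -m creep '[{"xyz":[2.8,0,-2.8],"delta_rot":[0,0,0]},{"xyz":[2.8,0,-2.8],"delta_rot":[0,0,0]},{"xyz":[2.8,0,-2.8],"delta_rot":[0,0,0]},{"xyz":[2.8,0,-2.8],"delta_rot":[0,0,0]},{"xyz":[2.8,0,-2.8],"delta_rot":[0,0,0]}]'; python3 -m creep '[{"xyz":[2.8,0,-2.8],"delta_rot":[0,0,0]},{"xyz":[2.8,0,-2.8],"delta_rot":[0,0,0]},{"xyz":[2.0,0,-2.0],"delta_rot":[0,0,0]},{"xyz":[0,0,0],"delta_rot":[0,0,0]},{"xyz":[0,0,0],"delta_rot":[0,0,0]}]';  cat > shot.py <<'E'
import sys
from h import *
from workcell import bot
for n in sys.argv[2:]:
    m=bot.camera_model(n); p,d=bot.camera(n); k=n+sys.argv[1]
    cv2.imwrite(f'pics/{k}.png',p[:,:,::-1]); np.savez(k+'.npz',p=p,d=d,**{a:np.array(b) for a,b in m.items()})
E
python3 knob.py; python3 shot.py 1 wrist
```

```text
time: 1.35
ee_pos: [0.4457, -0.005, 0.2076]
tool_rot: [0.705, -0.092, 0.087, -0.698]
force: [0.4, 0.5, 0.1]
grip_width: 0.0008
time: 1.77
ee_pos: [0.5026, -0.1105, 0.2037]
tool_rot: [0.704, -0.098, 0.089, -0.697]
force: [-0.3, 1.2, -0.4]
grip_width: 0.0002
1.7667 [ 0.50256109 -0.11050789  0.20365247] [-0.33964883  1.17793806 -0.3633916 ] 0.00021866210338099016
[[ 0.965 -0.013  0.262]
 [-0.262 -0.008  0.965]
 [-0.011 -1.    -0.011]]
```

View pics/wrist1.png

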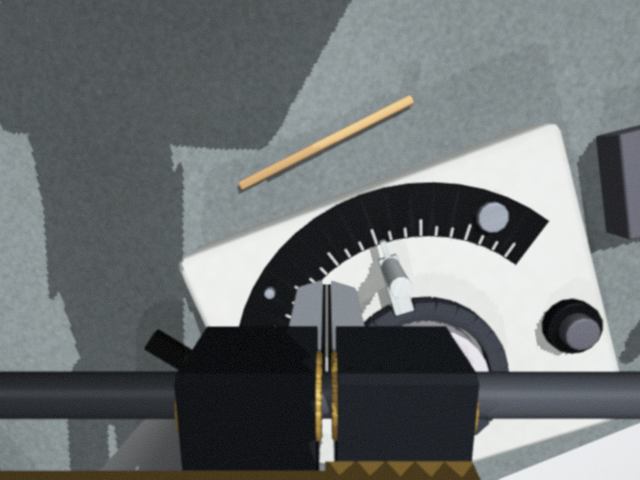

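The wrist view shows the fingers at (327,290), the knob near (395,265), the broad stud at (493,217) and the button at (578,330). I'll zoom in and measure.

Run:
```python
from h import *
m=np.load('wrist1.npz'); 
for k,u,z in (('stud',(493,217),.068),('narrow',(269.5,293),.068),('button',(579,330),.082)): print(k,onplane(m,*u,z))
c=m['p'][180:350,260:480,::-1]; cv2.imwrite('pics/w1c.png',cv2.resize(c,None,fx=3.5,fy=3.5,interpolation=cv2.INTER_CUBIC))
```

```text
stud [0.51483631 0.0094102  0.068     ]
narrow [ 0.52801937 -0.16153159  0.068     ]
button [0.60884517 0.04978091 0.082     ]
```

View pics/w1c.png

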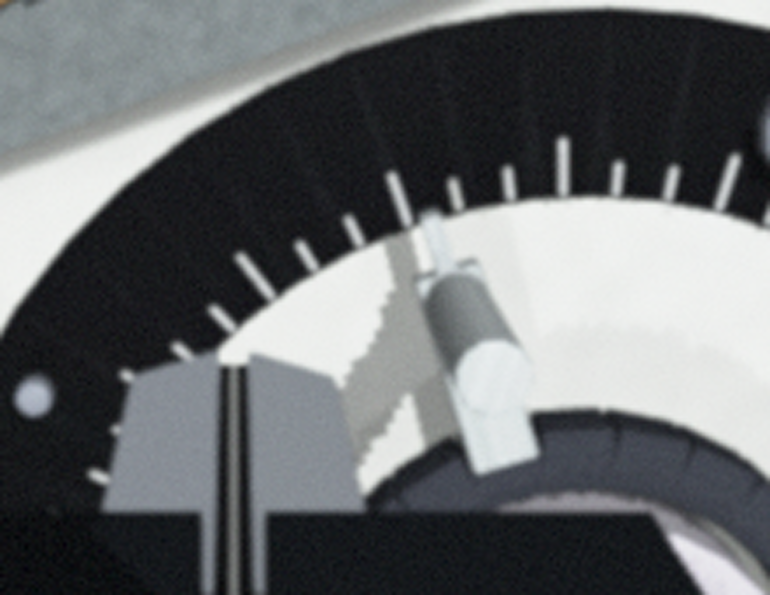

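Run:
```python
from h import *
m=np.load('wrist1.npz')
k=onplane(m,400.6,287.1,.125); t=onplane(m,382.6,240.3,.073); A=np.array([.623,-.066])
print(k,t,k-t,np.hypot(*(k[:2]-A)),np.hypot(*(t[:2]-A)))
for P in (k,t): d=P[:2]-A; print(np.degrees(np.arctan2(d[1],-d[0])))
d=np.array([.515,.0092])-A; print(np.degrees(np.arctan2(d[1],-d[0])),np.hypot(*d))
# depth around the fingertips
print(proj(m,[[.515,.0092,.068]]))
for (u,v) in ((305,300),(345,300),(315,289),(340,289),(298,320),(362,322)):
    z=m['d'][v,u]; R=cv2.Rodrigues(m['rvec'])[0]; print(u,v,(R.T@(np.linalg.inv(m['mtx'])@[u*z,v*z,z]-m['tvec'])).round(4))
```

```text
[ 0.52833136 -0.07051404  0.125     ] [ 0.50968363 -0.07089517  0.073     ] [0.01864772 0.00038113 0.052     ] 0.09477620265355764 0.11342205164997918
-2.7299427232810873
-2.473592115051351
34.8493517197326 0.1316018236955704
[[492.74951024 217.29534107]]
305 300 [ 0.4908 -0.1143  0.2169]
345 300 [ 0.4949 -0.0995  0.2163]
315 289 [ 0.4913 -0.1109  0.2047]
340 289 [ 0.494  -0.101   0.2045]
298 320 [ 0.4904 -0.1155  0.2367]
362 322 [ 0.4964 -0.0947  0.2375]
```

```bash
python3 -m creep '[{"xyz":[1.0,2.5,0],"delta_rot":[0,0,0]},{"xyz":[0.7,3,0],"delta_rot":[0,0,0]},{"xyz":[0,2.8,0],"delta_rot":[0,0,0]},{"xyz":[0,1.5,0],"delta_rot":[0,0,0]},{"xyz":[0,0,0],"delta_rot":[0,0,0]}]'; python3 knob.py
```

```text
time: 2.23
ee_pos: [0.5175, -0.1095, 0.1049]
tool_rot: [0.705, -0.093, 0.088, -0.698]
force: [-0.1, -0.3, -0.3]
grip_width: 0.0004
2.2333 [ 0.5175175  -0.10953581  0.10487399] [-0.13587503 -0.2515048  -0.26994222] 0.0004056861605562337
[[ 0.967 -0.008  0.255]
 [-0.255 -0.009  0.967]
 [-0.005 -1.    -0.01 ]]
```

```bash
python3 -m creep '[{"xyz":[0,0.6,0.5],"delta_rot":[0,0,0]},{"xyz":[0,0,0.5],"delta_rot":[0,0,0]},{"xyz":[0,0,0.4],"delta_rot":[0,0,0]},{"xyz":[0,0,0.3],"delta_rot":[0,0,0]},{"xyz":[0,0,0.3],"delta_rot":[0,0,0]}]'; python3 -m creep '[{"xyz":[0,0,0.3],"delta_rot":[0,0,0]},{"xyz":[0,0,0.3],"delta_rot":[0,0,0]},{"xyz":[0,0,0.3],"delta_rot":[0,0,0]},{"xyz":[0,0,0.3],"delta_rot":[0,0,0]},{"xyz":[0,0,0.3],"delta_rot":[0,0,0]}]'; python3 shot.py 2 wrist
```

```text
time: 2.65
ee_pos: [0.5225, -0.0856, 0.1018]
tool_rot: [0.705, -0.091, 0.088, -0.698]
force: [-0.9, -1.7, -1.4]
grip_width: 0.0005
time: 3.07
ee_pos: [0.5267, -0.0709, 0.1041]
tool_rot: [0.706, -0.09, 0.089, -0.696]
force: [-2.3, -1.5, 0.2]
grip_width: 0.0002
```

View pics/wrist2.png

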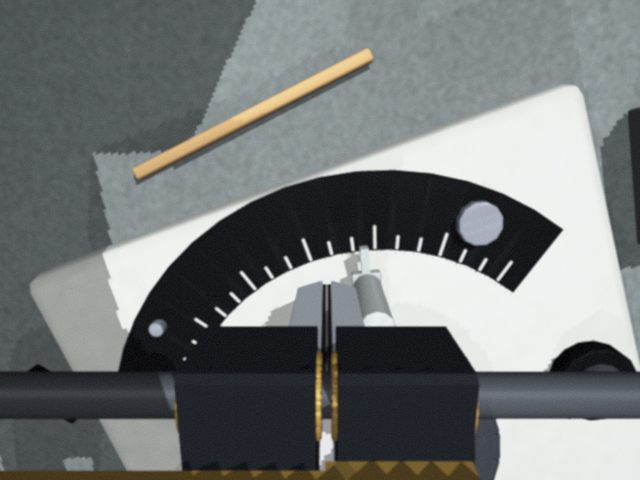

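The knob (375,300) is being pushed and the pointer tip at (364,250) is moving toward the broad stud at (480,222).

```bash
python3 -m creep '[{"xyz":[0,0.1,0.4],"delta_rot":[0,0,0]},{"xyz":[0,0.1,0.4],"delta_rot":[0,0,0]},{"xyz":[0,0.1,0.4],"delta_rot":[0,0,0]},{"xyz":[0,0.1,0.4],"delta_rot":[0,0,0]},{"xyz":[0,0,0.3],"delta_rot":[0,0,0]}]'; python3 -m creep '[{"xyz":[0,0,0.3],"delta_rot":[0,0,0]},{"xyz":[0,0,0.3],"delta_rot":[0,0,0]},{"xyz":[0,0,0.3],"delta_rot":[0,0,0]},{"xyz":[0,0,0.2],"delta_rot":[0,0,0]},{"xyz":[0,0,0.1],"delta_rot":[0,0,0]}]'; python3 shot.py 3 wrist
```

```text
time: 3.53
ee_pos: [0.5337, -0.051, 0.101]
tool_rot: [0.706, -0.089, 0.09, -0.697]
force: [-0.7, -0.2, -0.1]
grip_width: 0.0002
time: 3.95
ee_pos: [0.5389, -0.0379, 0.101]
tool_rot: [0.706, -0.087, 0.092, -0.696]
force: [0.4, -0.8, -0.6]
grip_width: 0.0005
```

View pics/wrist3.png

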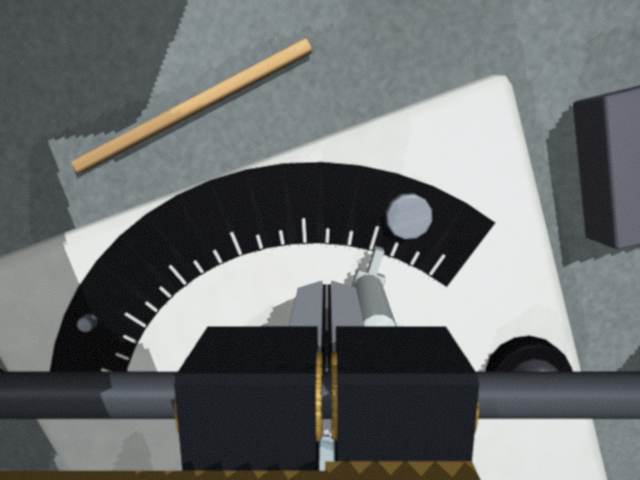

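```bash
cat > ang.py <<'E'
import sys
from h import *
n,tu,tv,su,sv=sys.argv[1],*map(float,sys.argv[2:6])
m=np.load(n+'.npz'); A=np.array([.623,-.066])
t=onplane(m,tu,tv,.073)[:2]; s=onplane(m,su,sv,.068)[:2]
a=lambda P:np.degrees(np.arctan2(P[1]-A[1],A[0]-P[0]))
print('tip',t,np.hypot(*(t-A)),a(t),'stud',s,np.hypot(*(s-A)),a(s), 'lat mm',131.6*np.sin(np.radians(a(s)-a(t))))
E
python3 ang.py wrist3 378 248 409 217
python3 - <<'E'
from h import *
p=np.load('wrist3.npz')['p'][170:330,310:500,::-1]; cv2.imwrite('pics/w3c.png',cv2.resize(p,None,fx=3.7,fy=3.7,interpolation=cv2.INTER_CUBIC))
E
```

```text
tip [ 0.52493691 -0.00824959] 0.11380456557705561 30.49428767638644 stud [0.5151834 0.009532 ] 0.13164156862911866 35.01354843445881 lat mm 10.369319174711638
```

View pics/w3c.png

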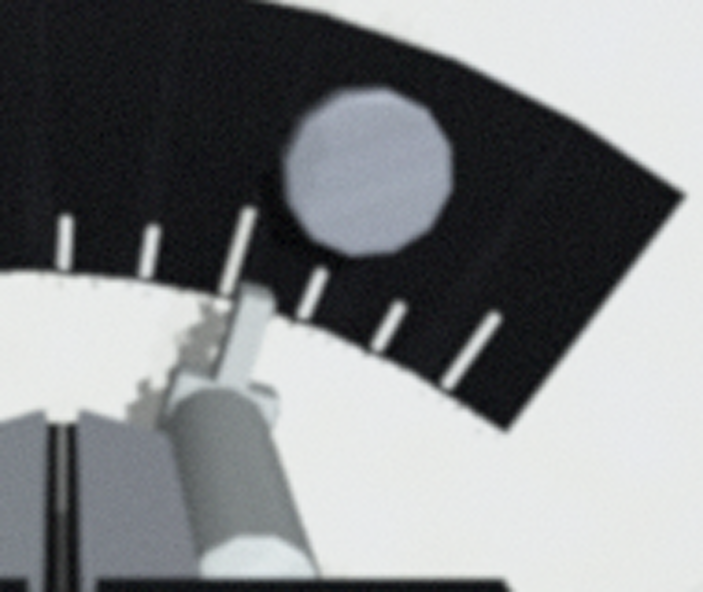

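```bash
python3 -m creep '[{"xyz":[0,0,0.2],"delta_rot":[0,0,0]},{"xyz":[0,0,0.2],"delta_rot":[0,0,0]},{"xyz":[0,0,0.1],"delta_rot":[0,0,0]},{"xyz":[0,0,0],"delta_rot":[0,0,0]}]'; python3 shot.py 4 wrist
python3 - <<'E'
from h import *
p=np.load('wrist4.npz')['p'][170:330,310:500,::-1]; cv2.imwrite('pics/w4c.png',cv2.resize(p,None,fx=3.7,fy=3.7,interpolation=cv2.INTER_CUBIC))
E
```

```text
time: 4.33
ee_pos: [0.5405, -0.0328, 0.1009]
tool_rot: [0.706, -0.087, 0.092, -0.696]
force: [0.8, -1.0, 0.1]
grip_width: 0.0004
```

View pics/w4c.png

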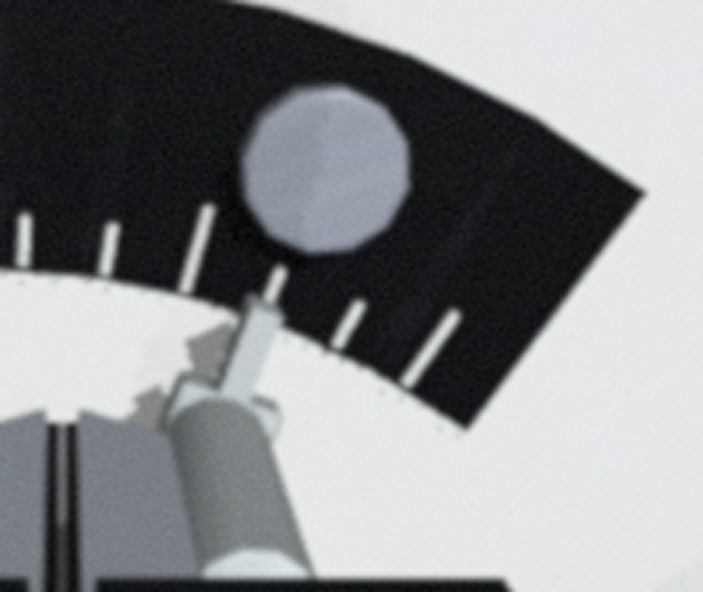

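```bash
python3 ang.py wrist4 381.2 252.8 398 215.2
```

```text
tip [ 0.52919611 -0.00220359] 0.11344228099015978 34.21978244015235 stud [0.51467129 0.00979255] 0.13221051517753166 34.978688862776465 lat mm 1.74304574987192
```

```bash
python3 -m creep '[{"xyz":[0,0,0.12],"delta_rot":[0,0,0]},{"xyz":[0,0,0],"delta_rot":[0,0,0]},{"xyz":[0,0,0],"delta_rot":[0,0,0]},{"xyz":[0,0,0],"delta_rot":[0,0,0]},{"xyz":[0,0,0],"delta_rot":[0,0,0]}]'; python3 shot.py 5 wrist
python3 - <<'E'
from h import *
p=np.load('wrist5.npz')['p'][170:330,310:500,::-1]; cv2.imwrite('pics/w5c.png',cv2.resize(p,None,fx=3.7,fy=3.7,interpolation=cv2.INTER_CUBIC))
E
```

```text
time: 4.8
ee_pos: [0.5406, -0.0315, 0.1009]
tool_rot: [0.706, -0.087, 0.092, -0.696]
force: [0.8, -2.1, 0.5]
grip_width: 0.0006
```

View pics/w5c.png

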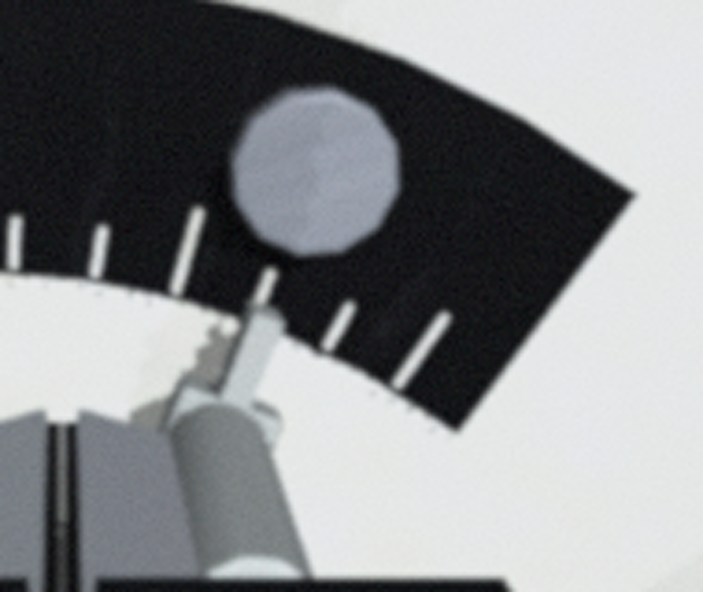

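```bash
python3 ang.py wrist5 382.1 254.2 395.3 216.1
```

```text
tip [ 0.53001738 -0.00062495] 0.11366470503717654 35.1106292394872 stud [0.51483155 0.00979231] 0.1320791012552588 35.018459843629614 lat mm -0.21169948932573163
```

The pointer now lines up with the stud, about 0.2 mm off. I'll back off and look again.

```bash
python3 -m creep '[{"xyz":[0,0,-0.5],"delta_rot":[0,0,0]},{"xyz":[0,0,-1],"delta_rot":[0,0,0]},{"xyz":[0,0,-1],"delta_rot":[0,0,0]},{"xyz":[0,-2.5,0],"delta_rot":[0,0,0]},{"xyz":[0,-2.5,0],"delta_rot":[0,0,0]}]'; python3 -m creep '[{"xyz":[0,-2.5,0],"delta_rot":[0,0,0]},{"xyz":[0,-1,0],"delta_rot":[0,0,0]},{"xyz":[0,0,0],"delta_rot":[0,0,0]}]';python3 knob.py; python3 shot.py 6 wrist
```

```text
time: 5.27
ee_pos: [0.528, -0.0558, 0.1448]
tool_rot: [0.705, -0.093, 0.085, -0.698]
force: [0.3, -0.2, 0.8]
grip_width: 0.0005
time: 5.52
ee_pos: [0.5288, -0.0583, 0.1852]
tool_rot: [0.705, -0.092, 0.088, -0.698]
force: [0.0, -0.3, 0.1]
grip_width: 0.0003
5.5167 [ 0.52883498 -0.05830163  0.1852441 ] [ 0.03016713 -0.32657631  0.05122165] 0.00032301907868014976
[[ 0.968 -0.007  0.253]
 [-0.253 -0.009  0.968]
 [-0.004 -1.    -0.01 ]]
```

View pics/wrist6.png

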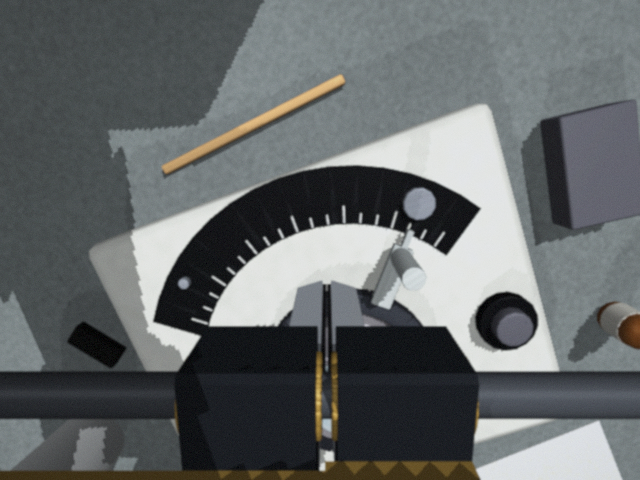

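Run:
```python
from h import *
m=np.load('wrist6.npz');p=m['p'][180:330,340:545,::-1]; cv2.imwrite('pics/w6c.png',cv2.resize(p,None,fx=3.8,fy=3.8,interpolation=cv2.INTER_CUBIC))
```

```text
(no output)
```

View pics/w6c.png

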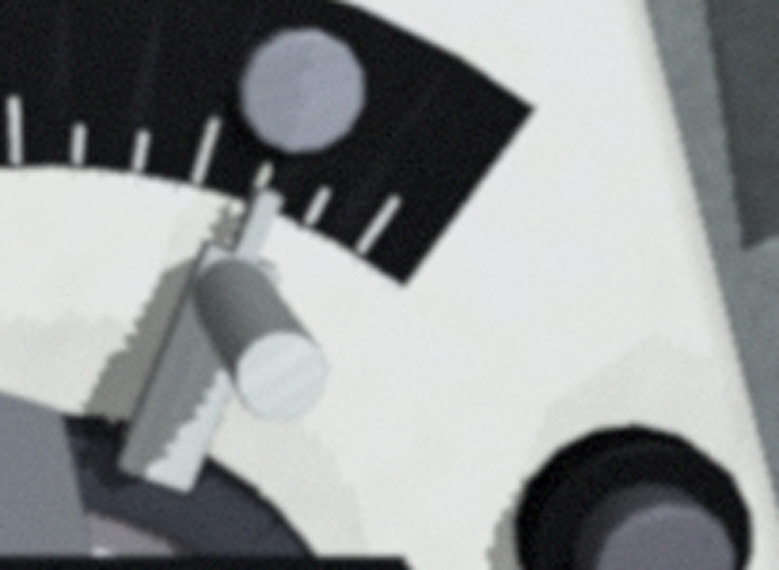

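```bash
python3 ang.py wrist6 410.4 230.9 419.4 203.3
python3 - <<'E'
from h import *
m=np.load('wrist6.npz'); p=m['p'].astype(int); g=p.sum(2)/3
M=np.zeros(g.shape,np.uint8); M[300:352,490:540]=((g>75)&(g<140))[300:352,490:540]
n,l=cv2.connectedComponents(M,connectivity=4); b=(l==l[327,514]).astype(np.uint8); c=max(cv2.findContours(b,0,1)[0],key=len); print(p[327,514],cv2.minEnclosingCircle(c),b.sum())
(u,v),_=cv2.minEnclosingCircle(c); B=onplane(m,u,v,.082); k=onplane(m,340+282/3.8-.4,180+375/3.8-.4,.125); print(B,k)
A=np.array([.623,-.066]);d=k[:2]-A;print(np.hypot(*d),np.degrees(np.arctan2(d[1],-d[0])))
E
```

```text
tip [ 0.53042696 -0.00061524] 0.1133354929687617 35.23373753103686 stud [0.51477407 0.00979101] 0.13212543150909242 35.003695464017355 lat mm -0.5283714601915741
[104 105 113] ((514.625, 328.9375), 18.063032150268555) 937
[0.61233387 0.05228535 0.082     ] [ 0.54487197 -0.011413    0.125     ]
0.0953086017046714 34.9414815224487
```

```bash
python3 -m creep '[{"xyz":[1.3,0,3.2],"delta_rot":[0,0,0]},{"xyz":[1.3,0,3.2],"delta_rot":[0,0,0]},{"xyz":[1.3,0,3.2],"delta_rot":[0,0,0]},{"xyz":[1,0,2.2],"delta_rot":[0,0,0]},{"xyz":[0,0,0],"delta_rot":[0,0,0]}]' 0; python3 -m creep '[{"xyz":[0,0,0],"delta_rot":[0,0,0]}]'; python3 knob.py
```

```text
time: 5.98
ee_pos: [0.6051, 0.044, 0.1742]
tool_rot: [0.705, -0.098, 0.087, -0.697]
force: [-1.1, -0.3, -0.5]
grip_width: 0.0004
time: 6.07
ee_pos: [0.6045, 0.0445, 0.1717]
tool_rot: [0.705, -0.099, 0.085, -0.697]
force: [0.9, -0.8, -0.1]
grip_width: 0.0004
6.0667 [0.60448617 0.04448952 0.1717007 ] [ 0.87551492 -0.82487133 -0.07614443] 0.00040095226744268735
[[ 0.966 -0.022  0.258]
 [-0.258 -0.009  0.966]
 [-0.019 -1.    -0.014]]
```

```bash
python3 -m creep '[{"xyz":[0.3,1.5,0.5],"delta_rot":[0,0,0]},{"xyz":[0.3,2,0.4],"delta_rot":[0,0,0]},{"xyz":[0,2,0],"delta_rot":[0,0,0]},{"xyz":[0,1,0],"delta_rot":[0,0,0]},{"xyz":[0,0,0],"delta_rot":[0,0,0]}]'; python3 knob.py; python3 shot.py 7 wrist
```

```text
time: 6.48
ee_pos: [0.6069, 0.0474, 0.0992]
tool_rot: [0.706, -0.103, 0.083, -0.696]
force: [-0.6, -0.6, -0.5]
grip_width: 0.0008
6.4833 [0.60694515 0.04741273 0.09922332] [-0.60948714 -0.55541405 -0.52738231] 0.0008025592277391932
[[ 0.965 -0.03   0.26 ]
 [-0.26  -0.01   0.966]
 [-0.026 -0.999 -0.018]]
```

View pics/wrist7.png

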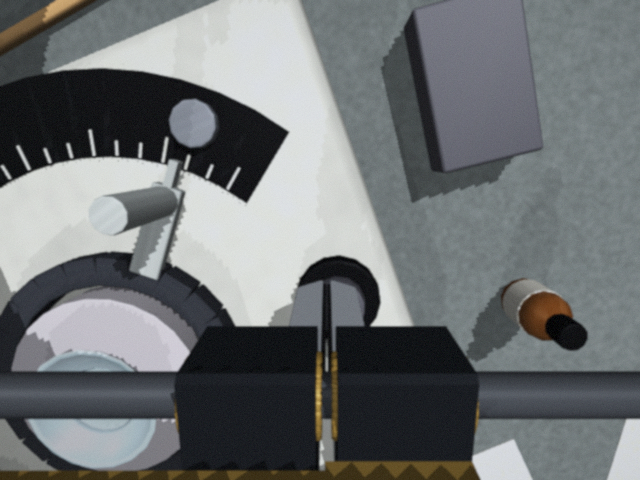

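The fingers are over the button housing at (338,290). I need to shift about 5 mm forward and left, and level the small tilt before pressing.

```bash
python3 -m creep '[{"xyz":[0.4,0,0.6],"delta_rot":[1,0,-1.6]},{"xyz":[0,0,0],"delta_rot":[0,0,0]},{"xyz":[0,0,0],"delta_rot":[0,0,0]}]'; python3 knob.py
```

```text
time: 6.78
ee_pos: [0.6125, 0.0502, 0.1017]
tool_rot: [0.701, -0.092, 0.095, -0.701]
force: [1.0, 0.4, 0.5]
grip_width: 0.0004
6.7833 [0.61249899 0.05016038 0.10168101] [1.04198189 0.3547083  0.46960359] 0.00035817249953695436
[[ 0.965  0.004  0.262]
 [-0.262 -0.001  0.965]
 [ 0.004 -1.    -0.   ]]
```

```bash
python3 -m creep '[{"xyz":[0,0.5,0.1],"delta_rot":[0,0,0]},{"xyz":[0,0.4,0.1],"delta_rot":[0,0,0]},{"xyz":[0,0.3,0],"delta_rot":[0,0,0]},{"xyz":[0,0.2,0],"delta_rot":[0,0,0]}]'; python3 knob.py
```

```text
time: 7.12
ee_pos: [0.6149, 0.0513, 0.091]
tool_rot: [0.701, -0.09, 0.097, -0.701]
force: [-1.5, -0.3, 1.5]
grip_width: 0.0007
7.1167 [0.61490862 0.05130416 0.09098111] [-1.49128788 -0.27010929  1.50686947] 0.0006872797794331956
[[ 0.965  0.009  0.263]
 [-0.263 -0.002  0.965]
 [ 0.01  -1.     0.001]]
```

```bash
python3 -m creep '[{"xyz":[-0.2,0.25,0],"delta_rot":[0,0,0]},{"xyz":[0,0.2,0],"delta_rot":[0,0,0]},{"xyz":[0,0.1,0],"delta_rot":[0,0,0]}]'; python3 knob.py|head -1;  python3 -m creep '[{"xyz":[0,0.2,0],"delta_rot":[0,0,0]},{"xyz":[0,0.1,0],"delta_rot":[0,0,0]}]'; python3 knob.py|head -1
```

```text
time: 7.37
ee_pos: [0.6141, 0.0516, 0.0873]
tool_rot: [0.701, -0.089, 0.098, -0.701]
force: [-2.5, -1.0, 5.8]
grip_width: 0.0004
7.3667 [0.6141324  0.05161686 0.08730809] [-2.50381161 -0.998245    5.75658679] 0.0003879237804442602
time: 7.53
ee_pos: [0.6141, 0.0516, 0.0875]
tool_rot: [0.701, -0.089, 0.099, -0.7]
force: [-1.3, -0.3, 3.7]
grip_width: 0.0009
7.5333 [0.61413334 0.05158386 0.08746727] [-1.26712584 -0.25337276  3.667959  ] 0.0008676379449442653
```

```bash
python3 -m creep '[{"xyz":[0,0.4,0],"delta_rot":[0,0,0]},{"xyz":[0,0.4,0],"delta_rot":[0,0,0]}]'; python3 -m creep '[{"xyz":[0,0.5,0],"delta_rot":[0,0,0]},{"xyz":[0,0.5,0],"delta_rot":[0,0,0]}]'
```

```text
time: 7.7
ee_pos: [0.6143, 0.0516, 0.087]
tool_rot: [0.701, -0.088, 0.1, -0.7]
force: [-7.3, -0.2, 18.2]
grip_width: 0.0005
time: 7.87
ee_pos: [0.6143, 0.0516, 0.0869]
tool_rot: [0.701, -0.086, 0.1, -0.7]
force: [-8.5, 0.3, 19.1]
grip_width: 0.0001
```

The force rises to 19 N while z stays at 0.0869 (tip 75.9 mm), so the button has bottomed out. Releasing now.

```bash
python3 -m creep '[{"xyz":[0,-0.8,0],"delta_rot":[0,0,0]},{"xyz":[0,-1.5,0],"delta_rot":[0,0,0]},{"xyz":[0,-2.5,0],"delta_rot":[0,0,0]},{"xyz":[0,-3,0],"delta_rot":[0,0,0]},{"xyz":[0,-2,0],"delta_rot":[0,0,0]}]'; python3 -m creep '[{"xyz":[0,-3,0],"delta_rot":[0,0,0]},{"xyz":[-3,-2,-1],"delta_rot":[0,0,0]},{"xyz":[-3,0,-1],"delta_rot":[0,0,0]},{"xyz":[0,0,0],"delta_rot":[0,0,0]},{"xyz":[0,0,0],"delta_rot":[0,0,0]}]';python3 shot.py 8 wrist top scene;python3 knob.py | head -1
```

```text
time: 8.28
ee_pos: [0.6084, 0.0525, 0.1833]
tool_rot: [0.702, -0.09, 0.096, -0.7]
force: [0.7, -0.1, -0.3]
grip_width: 0.0005
time: 8.7
ee_pos: [0.5439, 0.0492, 0.2362]
tool_rot: [0.702, -0.09, 0.096, -0.7]
force: [-0.1, -0.1, 0.3]
grip_width: 0.0007
8.85 [0.54465814 0.04922459 0.23515304] [ 0.07163715 -0.7890978  -0.50920792] 0.00048305216542121
```

View pics/wrist8.png

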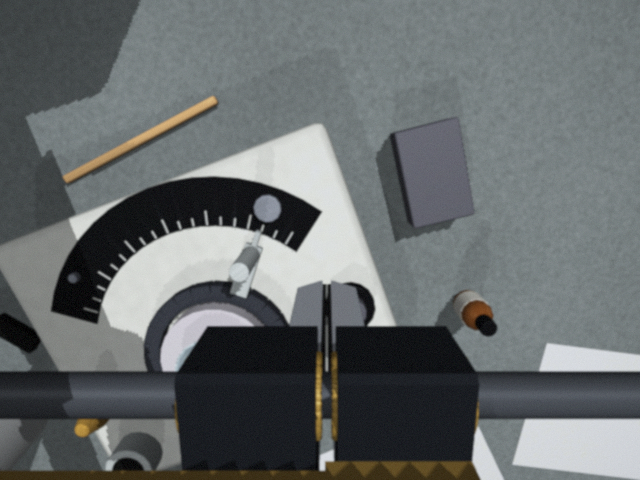

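View pics/scene8.png

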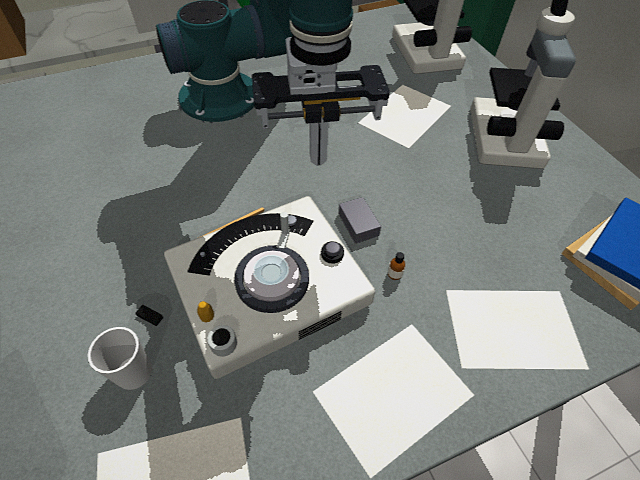

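Run:
```python
from h import *
m=np.load('wrist8.npz');p=m['p'][180:320,180:340,::-1]; a=cv2.resize(p,None,fx=3.5,fy=3.5,interpolation=cv2.INTER_CUBIC)
cv2.imwrite('pics/w8c.png',a)
s0=np.load('scene0.npz')['p'];s8=np.load('scene8.npz')['p']
q=[cv2.resize(s[190:300,230:360,::-1],None,fx=3,fy=3,interpolation=cv2.INTER_CUBIC) for s in (s0,s8)]
cv2.imwrite('pics/s8c.png',np.hstack(q))
```

```text
(no output)
```

View pics/w8c.png

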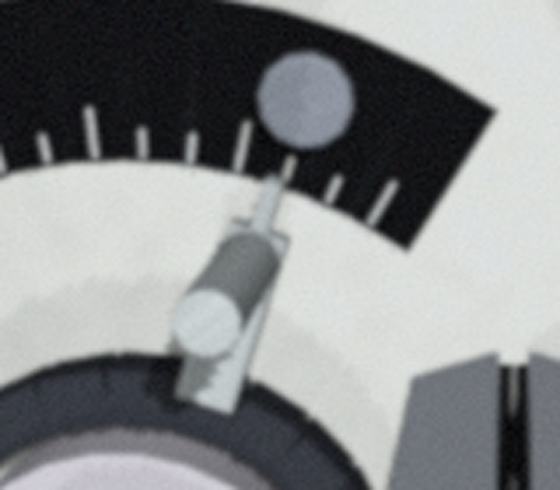

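View pics/s8c.png

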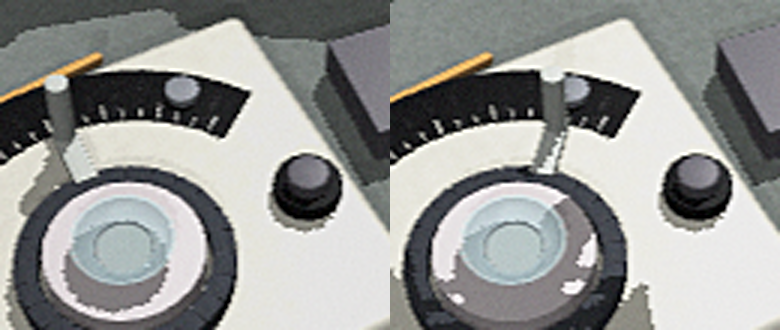

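Before-and-after views agree: the button looks back up, and the dish and slide box haven't moved. I'll do one last alignment check, with the pointer tip at crop (274,181) and the stud at (306,99).

```bash
python3 ang.py wrist8 257.9 231.3 267 207.9
python3 - <<'E'
from workcell import bot
s=bot.get_state(); print(s['time'],s['force']); print(bot.close_job())
E
```

```text
tip [ 0.52970737 -0.00130871] 0.11352743370727662 34.7383411632166 stud [0.51438764 0.01018799] 0.13266971894706373 35.048391623517354 lat mm 0.7121369459240059
8.85 [ 0.07163715 -0.7890978  -0.50920792]
the job is handed in; nothing more can be done
None
```

I pushed the knob round with the closed fingers until the lever pointed at the middle of the broad stud. I then pressed the lamp button, backed the arm clear and handed in at 8.85 s. No verdict was reported.

- **Lever:** the wrist views after the push put the lever line 0.2 to 0.7 mm from the stud's centre, against the 4 mm allowed. The force at the wrist was under 3 N at every reading during the push.
- **Lamp button:** it stopped about 6 mm down, with about 19 N on the tool (21 N counting the sideways part) and no further movement. The before-and-after scene views show it back up.
- **Loose things:** the dish and slide box look unmoved in those same close-up views. I checked the rest only by eye in the full pictures, not by measuring.
- **A disagreement:** the scene camera put points about 5 mm further ahead in x than the top and wrist cameras. I used the top and wrist values, which agreed with each other and with the given radii to within about 1 mm for the lever.

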